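Seat the round soap blank in the inclined gauging die and close the jaw on it

ROBOT

A 7-joint arm with a two-finger parallel gripper is mounted at the origin on the work surface. World frame = base frame: x ahead of the robot, y to its left, z up, the work surface at z = 0. Lengths are in m, angles in degrees, forces in N, time in s.
With the tool pointing down it reaches from about 0.425 to 0.875 m from the base axis. Payload 4.7 kg.
Tool frame: the origin (TCP) lies on the centre line of the jaws, within the pads' length; the fingertips stand 17 mm ahead of it and the grasp point (between the pads) lies 2 mm behind it; z points along the fingers, y is the line along which they close (so a half turn about z gives the same grasp; the last joint's range is limited). The gripper opens to 87 mm and grips with 3 to 60 N. Pads are 19 mm wide; open, the fingers measure 117 mm over their backs; the gripper's body (75 mm by 190 mm) begins 51 mm behind the grasp point.
Start: joints at [0.808, 18.392, -4.016, 83.108, 1.295, 78.541, -3.26], TCP at [0.65, -0, 0.24] pointing down, gripper open.
Joint ranges: [-163.93, 163.93], [-17.29, 119.83], [-79.2, 71.16], [3.27, 140.29], [-89.18, 269.18], [5.43, 117.66], [-154.24, 154.24]. Speed limits (degrees/s): [147.25, 147.25, 180, 180, 180, 180, 180].

INTERFACE

Orientations are given as [roll, pitch, yaw] about the fixed x, y, z axes, in that order (R = Rz(yaw) Ry(pitch) Rx(roll)).
In Python, from cell import env, read_camera gives the robot as it stands.
- The arm moves only by the shell command python3 -m jog 'ROWS' [FORCE]. ROWS is JSON, a list of rows, each a list of 5 numbers: the opening, from 0 (shut) to 1 (fully open), then the shift along the tool's x, y, z each as a share of 0.02 m, from -1 to 1, then the turn about the tool's z as a share of 45 degrees, from -1 to 1. In form: [[gripper, x, y, z, yaw], ...]. A call has 1 to 12 rows; each row shifts and turns the commanded pose from where the row before left it, along the tool's axes as they then stand; what a row does not reach is not made up. A row lasts 1/12 s, in which the tool goes at most 41.7 mm and 7.16 degrees, less where a joint would pass 70% of its speed; a pose out of reach is approached as far as the arm can. A call with a number of a shift or a turn outside -1 to 1 is refused whole. A call with a gripper value outside its range is refused whole. The fingers move at their own pace and stop on an object; FORCE is the grip in N (left out, the last holds). Time passes only in rows, so rows that do not move let the fingers close. It gives the time, the measured TCP pose, the force, the opening and the grip force at its end, in the units of the state.
- env.get_obs(): the state, without advancing time (a new reading comes with each control period).
- read_camera(name): name is "scene" or "side" or "wrist"; returns a dict with "color" (384x512x3 uint8, red, green, blue), "range_z" (384x512 float32, m along the optical axis (not along the pixel's ray), 0 where there is no reading), "mtx" (3x3 intrinsics, pixels), "world_from_camera" (4x4, takes a point from camera to world coordinates); the wrist camera has in their place "T_tool_cam" (4x4, takes a point from camera to tool coordinates, whose origin is the TCP and whose axes are the flange's). Camera axes: x right, y down, z forward; pixel columns grow to the right and rows downward; lengths in m; the calibration is good to about 2 mm. The wrist camera is an equidistant fisheye: a pixel r from the principal point sees the ray r / f radians off the axis. A picture is of the moment at which its call begins: read the wrist's pose just before it.
- env.sign_off(): hands the job in; it is judged then, once.
The state is a dict: "time_s": time; "qpos": joint angles; "joint_velocities": joint speeds; "effort": joint torques, N m; "tool_pos": TCP position; "tool_rot": TCP orientation; "force": force on the tool from outside, world axes, zero at the start; "wrist_torque": the same for the moment, N m; "grip_width": finger opening in m; "grasp_force": force on a finger pad.
Only numpy, scipy, OpenCV 4.12 (cv2) and the standard library are available. Lean on these libraries where they do the work, as an engineer would, in place of code of your own. Each camera call takes 0.05 s, during which the arm holds its last target. There are 200 camera calls.

TASK

Take the round soap blank from the wooden curing board and lower it, without dropping it, fully home in the round ring nest of the inclined blue die, then let go of it. Then slide the jaw with the red tab gently shut until you feel it press the blank against the far side of the nest, and leave it resting there. Leave the square and oblong blanks, the jar and the bottle where they are.

Things in the scene. Friction and masses are not known exactly. Their poses are not given: they have to be found in the camera images.
- round_blank: the round cream-white soap blank: cylinder of diameter 64 mm, 42 mm thick, both rims chamfered 4 mm; about 0.135 kg. Origin at the centre of its underside, z along its axis. Either face may be up in the die.
- round_mid (a point): centre of the round blank (21 mm above its underside)
- square_blank: square soap blank of the same colour, 60 x 60 x 42 mm; bystander. Origin at the centre of its underside
- oblong_blank: oblong soap blank of the same colour, 82 (its x) x 46 (its y) x 42 mm; bystander. Origin at the centre of its underside
- board: flat plywood curing board, 440 (its x) x 140 (its y) x 12 mm, fixed, on which the three blanks lie about 120 mm or more apart. Origin at the centre of its underside
- die: fixed blue die plate, inclined 30 degrees, facing up and towards the robot. Origin: centre of the nest's floor, on the plate's upper face; z square to the plate, outwards (30 degrees off vertical), x up the slope, y level, to the left seen from the robot. Plate x -70 to 70, y -60 to 190 mm, 15 mm thick, on a low lab jack.
- nest_mouth (a point): centre of the mouth of the nest, 20 mm above the plate along die z. The nest is an aluminium ring on the plate: inner diameter 67 mm, outer 100 mm, 20 mm high, with a notch about 33 mm wide on its die +y side for the jaw. A seated blank rests on the plate and stands 22 mm out of the ring.
- jaw: jaw sliding along die -y to the nest; stays where left, moves at about 1 N. Axes as the die's; origin at the foot of its contact face, on the plate. Steel nose 24 mm wide, y 0 to 56, 4 to 28 mm above the plate; dark carriage y 50 to 100, up to 27 mm; then the red tab. Its face starts 67 to 85 mm from the nest's centre and ends about 32 mm from it against a seated blank.
- jaw_face (a point): point on the middle of the jaw's flat contact face, 21 mm above the plate
- jaw_tab (a point): centre of the top of the jaw's red tab: an upright block 30 mm (die x) by 16 mm (die y), whose top is 65 mm above the plate and which stands 38 mm out of the carriage; 75 mm behind the contact face
- jar: white screw-capped jar, 72 mm diameter, 85 mm high; bystander. Origin at its foot
- bottle: amber bottle with a blue cap, 60 mm diameter, 150 mm high; bystander. Origin at its foot

How it is judged (in metres and radians):
On the way, in this order (a step that is already met when the one before it is completed fails the run):
1. the round blank lies fully home in the nest and the fingers have let go of it (x of round_mid in the frame of die between -0.0035 and 0.0035 m and y of round_mid in the frame of die between -0.0035 and 0.0035 m and z of round_mid in the frame of die below 0.0235 m and angle between the z axis of round_blank and the z axis of die, either way round below 0.07 rad and contact force between the fingers and round_blank below 0.1 N), for 0.2 s.
2. the jaw presses on the seated blank with more than 1.5 N (x of round_mid in the frame of die between -0.0035 and 0.0035 m and y of round_mid in the frame of die between -0.0035 and 0.0035 m and z of round_mid in the frame of die below 0.0235 m and angle between the z axis of round_blank and the z axis of die, either way round below 0.07 rad and contact force between jaw and round_blank above 1.5 N), for 0.1 s.
At the end, for the whole second after the job is handed in: The round blank rests in the nest: centre within 3.5 mm of the nest's axis along die x and y, less than 2.5 mm above fully home, axis within 4 degrees of the die's; the jaw's face stands against it (face point under 35 mm from the blank's centre; its radius is 32 mm) (x of round_mid in the frame of die between -0.0035 and 0.0035 m and y of round_mid in the frame of die between -0.0035 and 0.0035 m and z of round_mid in the frame of die below 0.0235 m and angle between the z axis of round_blank and the z axis of die, either way round below 0.07 rad and distance between jaw_face and round_mid below 0.035 m and linear speed of round_blank below 0.01 m/s); the robot touches nothing.
It fails at once if the round blank is dropped or knocked: out of the fingers it moves faster than 0.5 m/s (a fall of about 13 mm) (linear speed of round_blank above 0.5 m/s and contact force between the fingers and round_blank below 0.05 N).
It fails at once if the jaw is forced on the blank with more than 50 N (contact force between jaw and round_blank above 50 N).
It fails at once if a bystander (square or oblong blank, jar, bottle) is moved by more than 20 mm (distance of any of square_blank, oblong_blank, jar, bottle from where it was at the start of the episode above 0.02 m).
It also fails if it takes over 50 s, if anything falls off the work surface, if the arm or the gripper's body presses on something with over 40 N, if the wrist force passes 120 N, or if a joint passes its speed limit or range.

## Working session

There is one attempt and no reset: what is moved stays moved. The work goes in short steps, Python scripts to look and compute and a shell command to move; the robot and the scene stay as the last step left them, time stands still between calls to the robot, and variables do not carry over. Pictures are saved under pics/ and viewed, at most 10 in all, crops included, and the job is handed in when it is done.

```bash
ls; mkdir -p pics
python3 - <<'E'
from cell import env, read_camera
import cv2,numpy as np
o=env.get_obs(); print({k:np.round(v,3).tolist() for k,v in o.items()})
for n in ["scene","side"]:
    c=read_camera(n); np.savez(f"pics/{n}.npz",**c)
    cv2.imwrite(f"pics/{n}1.png",c["color"][...,::-1]); print(n,c["mtx"].tolist(),np.round(c["world_from_camera"],4).tolist())
a=cv2.imread("pics/scene1.png");b=cv2.imread("pics/side1.png")
E
```

```text
pics
{'time_s': 0.0, 'qpos': [0.805, 18.44, -4.018, 83.176, 1.293, 78.541, -3.261], 'joint_velocities': [0.038, 0.033, -0.05, -0.103, 0.034, 0.016, 0.076], 'effort': [-0.0, -49.128, -0.404, -31.253, -0.064, 0.044, 0.0], 'tool_pos': [0.649, 0.0, 0.238], 'tool_rot': [-179.889, 0.003, 90.005], 'force': [-0.428, 0.092, -0.276], 'wrist_torque': [0.043, -0.031, -0.012], 'grasp_force': 0.0, 'grip_width': 0.087}
scene [[431.5859430812694, 0.0, 260.8493132180048], [0.0, 431.5859430812694, 192.18391189947576], [0.0, 0.0, 1.0]] [[0.0294, 0.6794, -0.7331, 1.223], [0.9996, -0.0189, 0.0226, -0.0348], [0.0016, -0.7335, -0.6797, 0.8017], [0.0, 0.0, 0.0, 1.0]]
side [[456.8350841107265, 0.0, 258.9802791481787], [0.0, 456.8350841107265, 201.86459303131068], [0.0, 0.0, 1.0]] [[-0.9705, 0.1463, -0.1916, 0.7489], [0.2408, 0.5468, -0.8019, 1.0731], [-0.0125, -0.8244, -0.5659, 0.8934], [0.0, 0.0, 0.0, 1.0]]
```

View pics/scene1.png

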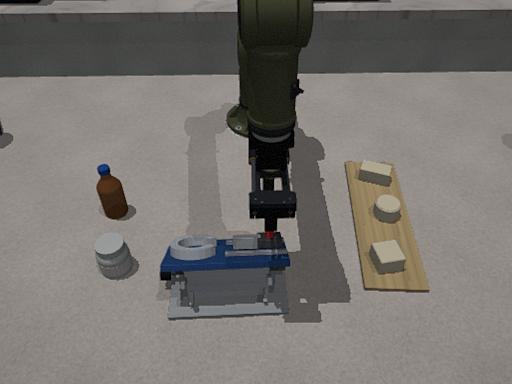

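View pics/side1.png

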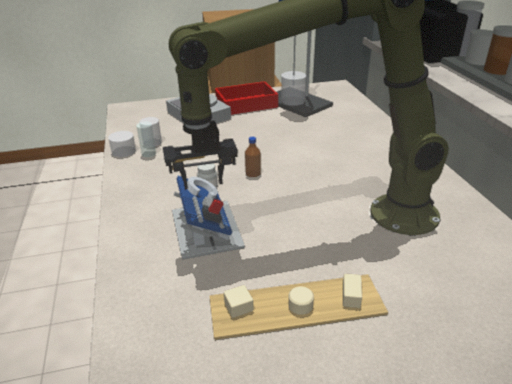

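The scene camera looks back towards the robot. It shows the nest at about (193,246), the red tab at (268,238), and the round blank as the middle one on the board at (387,208). In the side view the blank is at (301,299) and the die at about (205,210). Next I'll get the wrist view and the depth measurements.

```bash
cat > h.py <<'E'
import numpy as np,cv2
from scipy.spatial.transform import Rotation as R
from cell import env, read_camera
def cloud(n,save=None):
    o=env.get_obs(); c=read_camera(n); K=c["mtx"]; z=c["range_z"].astype(float)
    v,u=np.mgrid[:z.shape[0],:z.shape[1]]
    x=(u-K[0,2])/K[0,0]; y=(v-K[1,2])/K[1,1]
    if n=="wrist":
        r=np.hypot(x,y)+1e-9; s=np.tan(np.minimum(r,1.5))/r; x,y=x*s,y*s
        T=np.eye(4);T[:3,:3]=R.from_euler("xyz",o["tool_rot"],degrees=True).as_matrix();T[:3,3]=o["tool_pos"]
        T=T@c["T_tool_cam"]
    else: T=c["world_from_camera"]
    P=np.stack([x*z,y*z,z],-1)@T[:3,:3].T+T[:3,3]; P[z==0]=np.nan
    if save: cv2.imwrite("pics/"+save,c["color"][...,::-1])
    return c["color"],P
def circ(xy):
    A=np.c_[2*xy,np.ones(len(xy))]; s=np.linalg.lstsq(A,(xy**2).sum(1),rcond=None)[0]
    return s[:2],np.sqrt(s[2]+s[0]**2+s[1]**2)
E
python3 - <<'E'
from h import *
for n in ["scene","side","wrist"]:
    c,P=cloud(n,n+"2.png"); 
    X,Y,Z=P[...,0],P[...,1],P[...,2]
    if n=="wrist": print(np.nanmin(Z),np.nanmax(Z),np.isnan(Z).mean())
    # cream blanks on board: region z 0.045..0.06
    m=(Z>.048)&(Z<.060)&(Y>.15)&(Y<.5)&(X>.3)&(X<.9)
    k,l,s,ce=cv2.connectedComponentsWithStats(m.astype(np.uint8))
    for i in range(1,k):
        if s[i,4]>30:
            q=P[l==i]; print(n,s[i,4],ce[i].round(),np.median(q,0).round(4),"mid",((q.min(0)+q.max(0))/2).round(4),np.ptp(q,0).round(3))
    hsv=cv2.cvtColor(c,cv2.COLOR_RGB2HSV)
    b=(hsv[...,0]>105)&(hsv[...,0]<130)&(hsv[...,1]>120)&(X>.4)&(X<.9)&(abs(Y)<.4)&(Z>.05)
    q=P[b]; print(n,"blue",b.sum(),q.min(0).round(3) if len(q) else 0,q.max(0).round(3) if len(q) else 0)
    r=((hsv[...,0]<6)|(hsv[...,0]>174))&(hsv[...,1]>150)&(X>.4)&(X<.9)&(abs(Y)<.4)
    q=P[r]; print(n,"red",r.sum(),np.median(q,0).round(3),q.min(0).round(3),q.max(0).round(3)) if len(q) else 0
E
```

```text
scene 329 [376. 168.] [0.328  0.3061 0.0529] mid [0.3303 0.3055 0.0533] [0.06 0.09 0.01]
scene 363 [388. 203.] [0.4652 0.3029 0.0529] mid [0.4636 0.3049 0.0531] [0.064 0.063 0.01 ]
scene 582 [388. 252.] [0.6175 0.2659 0.0532] mid [0.6158 0.2669 0.0526] [0.064 0.067 0.009]
scene blue 2211 [ 0.41  -0.398  0.071] [0.746 0.037 0.61 ]
scene red 98 [ 0.65  -0.     0.148] [ 0.605 -0.216  0.035] [0.744 0.032 0.404]
side 417 [351. 286.] [0.3279 0.3141 0.0548] mid [0.3306 0.3063 0.0538] [0.061 0.092 0.011]
side 446 [237. 296.] [0.6172 0.2745 0.055 ] mid [0.6166 0.2714 0.0537] [0.066 0.066 0.011]
side 394 [300. 296.] [0.4643 0.3122 0.0548] mid [0.4635 0.3086 0.0536] [0.063 0.063 0.011]
side blue 499 [ 0.418 -0.387  0.072] [0.712 0.042 0.261]
side red 80 [0.622 0.008 0.15 ] [ 0.605 -0.     0.13 ] [0.641 0.015 0.173]
-0.759917229028503 0.3473849461630368 0.011891682942708334
wrist 41 [26.  1.] [0.3203 0.267  0.053 ] mid [0.3158 0.2692 0.0519] [0.032 0.012 0.008]
wrist blue 7357 [ 0.585 -0.155  0.07 ] [0.716 0.039 0.347]
wrist red 1008 [0.625 0.004 0.159] [ 0.601 -0.006  0.131] [0.641 0.022 0.346]
```

View pics/wrist2.png

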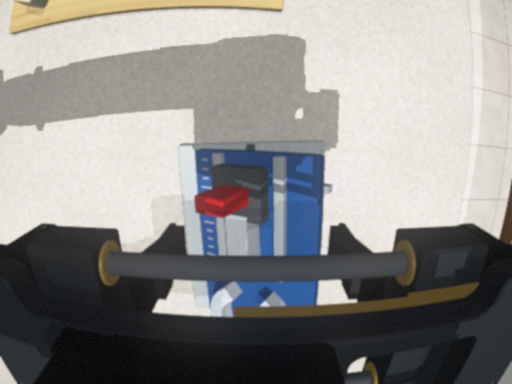

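The wrist view, with image up = world +y, shows the red tab at (222,200), the carriage at (240,190), and the nest hidden under the gripper at about (250,300). I'll turn the tool so its y runs along world y, with the camera on the robot side, and look at the nest.

```bash
python3 -m jog '[[1,0,0,-1,-0.15],[1,0,0,-1,-0.15],[1,0,0,-1,-0.15],[1,0,0,-1,-0.15],[1,0,0,0,-0.15],[1,0,0,0,-0.15],[1,0,0,0,-0.15],[1,0,0,0,-0.15],[1,0,0,0,-0.15],[1,0,0,0,-0.15],[1,0,0,0,-0.15],[1,0,0,0,-0.15]]' ; python3 -m jog '[[1,0,0,0,-0.1],[1,0,0,0,-0.1],[1,0,-1,0,0],[1,0,-1,0,0],[1,0,-1,0,0],[1,0,-1,0,0],[1,0,0,0,0],[1,0,0,0,0]]'
python3 - <<'E'
from h import *
c,P=cloud("wrist","wrist3.png"); np.save("pics/P3.npy",P); np.save("pics/c3.npy",c)
hsv=cv2.cvtColor(c,cv2.COLOR_RGB2HSV); Z=P[...,2]
ok=(P[...,0]>.45)&(P[...,0]<.85)&(abs(P[...,1]+.1)<.25)&(Z>.03)&(Z<.25)
b=(hsv[...,0]>105)&(hsv[...,0]<130)&(hsv[...,1]>120)&ok
q=P[b]; m=np.median(q,0); 
for _ in range(3):
    m=q.mean(0); n=np.linalg.svd(q-m,full_matrices=False)[2][2]; n*=np.sign(n[2]); d=(q-m)@n; q=q[abs(d)<.004]
print("plane n",n.round(4),"tilt",np.degrees(np.arccos(n[2])),"yaw",np.degrees(np.arctan2(-n[1],-n[0])),m.round(4),len(q),d.std())
h=(P-m)@n
y=np.cross(n,[1,0,0]); 
y=np.cross([0,0,1],-n);y=-y if y[1]<0 else y; y/=np.linalg.norm(y); x=np.cross(y,n); print("x",x,"y",y)
s=(abs(h-.020)<.0025)&ok&(hsv[...,1]<90)
D=(P-m); np.save("pics/s.npy",s)
u=np.stack([D@x,D@y],-1)
print(s.sum(), u[s].min(0),u[s].max(0), np.histogram(h[ok&(hsv[...,1]<90)],bins=np.arange(0,.05,.002)))
for n2,f in [("blue",b)]: print(n2,u[f&(abs(h)<.004)].min(0),u[f&(abs(h)<.004)].max(0))
E
```

```text
time_s: 1.25
tool_pos: [0.6499, -0.0001, 0.3194]
tool_rot: [-180.0, -0.0, 171.3]
force: [-0.0, 0.7, 0.3]
grip_width: 0.0871
grasp_force: 0.0
time_s: 1.92
tool_pos: [0.6498, -0.0816, 0.3193]
tool_rot: [-180.0, -0.0, 179.8]
force: [0.6, 0.5, 0.2]
grip_width: 0.0867
grasp_force: 0.0
plane n [-0.4979 -0.0129  0.8671] tilt 29.87257014456564 yaw 1.4784770138731118 [ 0.6568 -0.094   0.1118] 10706 0.000735563465894651
x [0.86684662 0.02237333 0.49807266] y [-0.02580143  0.99966709  0.        ]
2659 [-0.09691097 -0.25386802] [0.03727771 0.12036652] (array([ 639,  221,  246,  849,  868,  171,  195,  172,  204, 1288, 1286,
         65,  149, 1246,  549,    4,    0,    0,    0,    0,    0,    0,
          0,    1]), array([0.   , 0.002, 0.004, 0.006, 0.008, 0.01 , 0.012, 0.014, 0.016,
       0.018, 0.02 , 0.022, 0.024, 0.026, 0.028, 0.03 , 0.032, 0.034,
       0.036, 0.038, 0.04 , 0.042, 0.044, 0.046, 0.048]))
blue [-0.08147537 -0.11596421] [0.05661927 0.1289863 ]
```

View pics/wrist3.png

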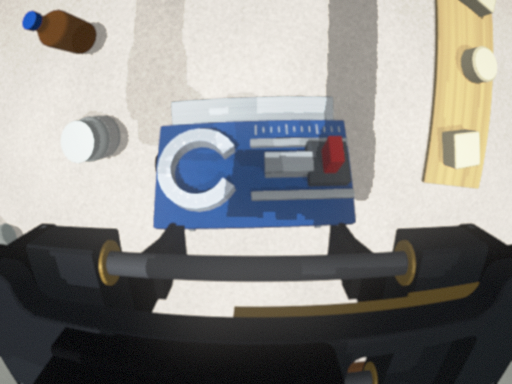

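The wrist view is clear (image up = towards the robot). It shows the ring at about (198,168) with its notch to the right, the jaw face at about (265,163), the red tab at (334,155), and the jar at (85,140), clear of the plate. Now I'll fit the nest and the jaw.

Run:
```python
from h import *
from scipy.optimize import minimize
P=np.load("pics/P3.npy");c=np.load("pics/c3.npy");hsv=cv2.cvtColor(c,cv2.COLOR_RGB2HSV)
m=np.array([.6568,-.094,.1118]);n=np.array([-.4979,-.0129,.8671]);
x=np.array([.86685,.02237,.49807]);y=np.array([-.0258,.99967,0])
D=P-m;h=D@n;U=np.stack([D@x,D@y],-1)
box=np.zeros(h.shape,bool);box[115:220,150:245]=1
s=box&(abs(h-.020)<.004)&(hsv[...,1]<90)
e=s&~cv2.erode(s.astype(np.uint8),np.ones((3,3))).astype(bool)
c0,_=circ(U[s]); c0=U[s].mean(0) if np.isnan(c0).any() else c0
for _ in range(8):
    r=np.linalg.norm(U-c0,axis=-1); 
    o=e&(r>.044)&(r<.055); i=e&(r>.028)&(r<.039)&(U[...,0]>-9)
    co,ro=circ(U[o]); ci,ri=circ(U[i]); c0=(co+ci)/2
print("outer",co,ro,o.sum(),"inner",ci,ri,i.sum(),"ring h",np.median(h[s]))
O=m+x*c0[0]+y*c0[1]; print("die origin",O.round(4),"mouth",(O+.02*n).round(4))
# die yaw from plate extents: blue edges
b=(hsv[...,0]>105)&(hsv[...,0]<130)&(hsv[...,1]>120)&(abs(h)<.004)
rect=cv2.minAreaRect((U[b]*1000).astype(np.float32)); print(rect)
j=np.zeros(h.shape,bool);j[145:180,255:318]=1
q=j&(abs(h-.028)<.003)&(hsv[...,1]<90); V=U[q]-c0; print("nose y min",np.percentile(V[:,1],[0,1,5,50]),"x",np.percentile(V[:,0],[1,50,99]),np.median(h[q]))
hs=((hsv[...,0]<6)|(hsv[...,0]>174))&(hsv[...,1]>150)&(h>.055)&(h<.075); hs[:,:300]=0
print("tab",np.median(P[hs],0),"die",(np.median(U[hs],0)-c0),np.ptp(U[hs],axis=0),np.median(h[hs]),hs.sum())
t=(abs(P[...,2])<.01); print("table z",np.median(P[t][:,2]))
jar=np.zeros(h.shape,bool);jar[115:165,55:110]=1;jj=jar&(P[...,2]>.078)&(P[...,2]<.095);print("jar",np.median(P[jj],0))
```

```text
outer [-0.01297174 -0.05827249] 0.04908045158052456 318 inner [-0.01295153 -0.05749039] 0.03460144864959395 236 ring h 0.019984698732821507
die origin [ 0.6471 -0.1522  0.1053] mouth [ 0.6371 -0.1524  0.1227]
((-12.345890045166016, 6.490478515625), (244.89071655273438, 137.90682983398438), 89.91057586669922)
nose y min [0.07902037 0.07982946 0.08249892 0.11360695] x [-0.01947941  0.00021806  0.0207269 ] 0.027815811392297475
tab [6.13706692e-01 5.03866505e-04 1.62793452e-01] die [0.00326018 0.15341074] [0.02879808 0.01519874] 0.06489025826225173 368
table z 0.00027956995342828805
jar [ 0.60112732 -0.34101851  0.08503039]
```

```bash
python3 -m jog '[[1,0.75,1,0,0],[1,0.75,1,0,0],[1,0.75,1,0,0],[1,0.75,1,0,0],[1,0.75,1,0,0],[1,0.75,1,0,0],[1,0.75,1,0,0],[1,0.75,1,0,0],[1,0.75,1,0,0],[1,0.75,1,0,0],[1,0.75,1,0,0],[1,0.75,1,0,0]]' >/dev/null; python3 -m jog '[[1,0.3,1,0,0],[1,0,1,0,0],[1,0,1,0,0],[1,0,1,0,0],[1,0,1,0,0],[1,0,1,0,0],[1,0,1,0,0],[1,0,0.4,0,0],[1,0,0,0,0],[1,0,0,0,0]]'
python3 - <<'E'
from h import *
c,P=cloud("wrist","wrist4.png"); Z=P[...,2]
m=(Z>.049)&(Z<.060)&(np.hypot(P[...,0]-.4636,P[...,1]-.307)<.055)
q=P[m]; print(m.sum(),np.median(q,0))
t=(abs(Z-np.median(q[:,2]))<.0025)&m
k,l,s,ce=cv2.connectedComponentsWithStats(t.astype(np.uint8)); i=1+s[1:,4].argmax(); t=(l==i)
e=t&~cv2.erode(t.astype(np.uint8),np.ones((3,3))).astype(bool)
print(circ(P[e][:,:2]),P[t].mean(0),s[i],ce[i],np.percentile(q[:,2],[5,50,95]))
m=(abs(Z-.0525)<.006)&(P[...,1]>.15)&(P[...,1]<.45)
k,l,s,ce=cv2.connectedComponentsWithStats(m.astype(np.uint8))
for i in range(1,k):
    if s[i,4]>80: print(P[l==i].min(0).round(3),P[l==i].max(0).round(3))
E
```

```text
time_s: 3.8
tool_pos: [0.4634, 0.3082, 0.3194]
tool_rot: [-180.0, -0.0, -179.9]
force: [-0.5, -0.6, 0.3]
grip_width: 0.087
grasp_force: 0.0
1546 [0.46025625 0.30658566 0.05385672]
(array([0.46043015, 0.30686814]), np.float64(0.02722293392822906)) [0.46014876 0.30716062 0.05385925] [ 234  142   45   44 1446] [256.42392808 163.72130014] [0.05106337 0.05385672 0.05533927]
[0.289 0.264 0.047] [0.358 0.353 0.057]
[0.43  0.275 0.047] [0.492 0.338 0.057]
[0.581 0.237 0.047] [0.603 0.297 0.056]
```

```bash
python3 -m jog '[[1,0.1,-0.07,1,-0.033],[1,0,0,1,0],[1,0,0,1,0],[1,0,0,1,0],[1,0,0,1,0],[1,0,0,1,0],[1,0,0,1,0],[1,0,0,1,0],[1,0,0,1,0],[1,0,0,1,0],[1,0,0,1,0],[1,0,0,0.7,0]]'; python3 -m jog '[[1,0,0,0.7,0],[1,0,0,0.7,0],[1,0,0,0.05,0],[1,0,0,0,0]]'
```

```text
time_s: 4.85
tool_pos: [0.462, 0.3041, 0.0839]
tool_rot: [-179.9, -0.1, -178.7]
force: [0.4, 0.5, 0.3]
grip_width: 0.087
grasp_force: 0.0
time_s: 5.18
tool_pos: [0.462, 0.3049, 0.0561]
tool_rot: [-179.9, -0.1, -178.6]
force: [0.6, -0.1, -0.4]
grip_width: 0.0867
grasp_force: 0.0
```

```bash
python3 -m jog '[[0.7,0,0,0,0],[0.6,0,0,0,0],[0.6,0,0,0,0],[0.5,0,0,0,0],[0.5,0,0,0,0],[0.5,0,0,0,0],[0.5,0,0,0,0],[0.5,0,0,0,0]]' 15
python3 - <<'E'
from h import *
cloud("wrist","wrist5.png")
E
```

```text
time_s: 5.85
tool_pos: [0.4624, 0.307, 0.0572]
tool_rot: [180.0, 0.1, -178.5]
force: [-1.5, -0.1, 4.7]
grip_width: 0.063
grasp_force: 15.0
```

View pics/wrist5.png

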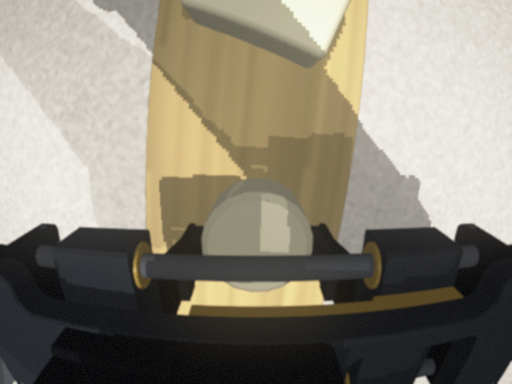

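The round blank is between the fingers, with its top at about (257,235), and the square blank is well clear. The width of 63 mm and the force of 4.7 N up on the tool could mean the pads are on the chamfer, so I'll do a small test lift.

```bash
python3 -m jog '[[0.5,0,0,0,0],[0.5,0,0,0,0]]'|grep -E 'pos|force|wid'; python3 -m jog '[[0.5,0,0,-0.1,0],[0.5,0,0,-0.1,0],[0.5,0,0,0,0]]'|grep -E 'pos|force|wid'
python3 - <<'E'
from h import *
c,P=cloud("wrist"); q=P[200:235,235:280].reshape(-1,3); print(np.percentile(q[:,2],[5,50,95]))
c,P=cloud("side","side6.png"); m=(abs(P[...,2]-.056)<.004)&(np.hypot(P[...,0]-.462,P[...,1]-.307)<.03); print(m.sum(),np.median(P[m],0))
E
```

```text
tool_pos: [0.4624, 0.307, 0.0572]
force: [-1.4, -0.3, 5.4]
grip_width: 0.0627
grasp_force: 15.0
tool_pos: [0.4617, 0.3062, 0.0603]
force: [0.8, 0.5, -0.9]
grip_width: 0.0631
grasp_force: 15.0
[nan nan nan]
57 [0.48436733 0.31316077 0.05735301]
```

```bash
python3 -m jog '[[0.5,0,0,-0.3,0],[0.5,0,0,-0.6,0],[0.5,0,0,-0.8,0],[0.5,0,0,-1,0],[0.5,0,0,-1,0],[0.5,0,0,-1,0],[0.5,0,0,-1,0],[0.5,0,0,-1,0],[0.5,0,0,-1,0],[0.5,0,0,-0.6,0],[0.5,0,0,-0.3,0],[0.5,0,0,0,0]]'
python3 - <<'E'
from h import *
o=env.get_obs()
ims=[]
for n in ["side","scene"]:
    c=read_camera(n); T=np.linalg.inv(c["world_from_camera"]); p=T[:3,:3]@(np.array(o["tool_pos"]))+T[:3,3]; p=c["mtx"]@p; u,v=(p[:2]/p[2]).astype(int); print(n,u,v)
    ims.append(cv2.resize(c["color"][v-40:v+40,u-40:u+40,::-1],(400,400),interpolation=cv2.INTER_CUBIC))
cv2.imwrite("pics/lift7.png",np.hstack(ims))
E
```

```text
time_s: 7.42
tool_pos: [0.4626, 0.3071, 0.2343]
tool_rot: [179.9, 0.2, -178.5]
force: [-0.3, -0.0, -2.3]
grip_width: 0.0635
grasp_force: 15.0
side 303 238
scene 405 143
```

View pics/lift7.png

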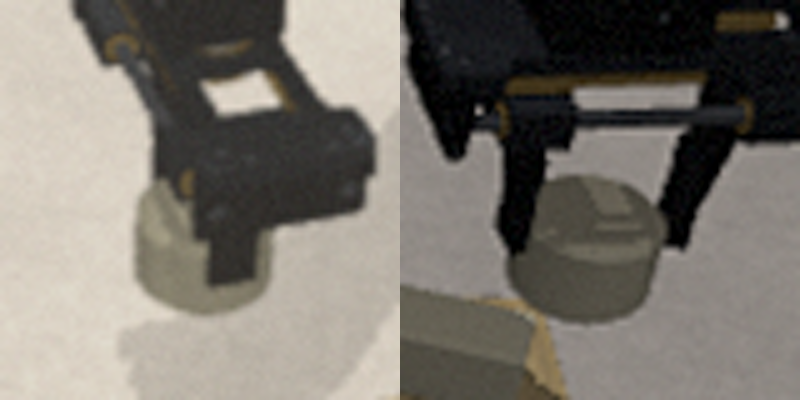

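The blank hangs between the fingers at about (205,245) in the left crop and (590,250) in the right. It may be slightly rolled in the right crop, so I'll measure the top plane.

```bash
cat >> h.py <<'E'
def top(n,ctr,nrm=(0,0,1),rad=.032,hh=.006,sat=(40,255)):
    """plane fit to the cream top near ctr"""
    c,P=cloud(n); nrm=np.array(nrm,float); hsv=cv2.cvtColor(c,cv2.COLOR_RGB2HSV); D=P-ctr
    h=D@nrm; m=(np.linalg.norm(D,axis=-1)<rad+hh)&(abs(h)<hh)&(c.mean(-1)>60)&(c[...,0].astype(int)-c[...,2]>12)
    q=P[m]
    if len(q)<20: return len(q)
    for _ in range(4):
        g=q.mean(0); k=np.linalg.svd(q-g,full_matrices=False)[2][2]; k*=np.sign(k@nrm); d=(q-g)@k; q=q[abs(d)<max(.0015,1.5*d.std())]
    return len(q),"n",k.round(3),"mean",g.round(4),"mid",((q.min(0)+q.max(0))/2).round(4),"ext",np.ptp(q,axis=0).round(3),"std",d.std().round(5)
E
python3 - <<'E'
from h import *
o=env.get_obs(); p=np.array(o["tool_pos"]); 
for n in ["scene","side"]: print(n,*top(n,p+[0,0,-.002],hh=.012))
E
```

```text
scene 247 n [0.024 0.006 1.   ] mean [0.464  0.3038 0.2276] mid [0.4621 0.3028 0.2275] ext [0.061 0.056 0.004] std 0.00075
side 96 n [0.068 0.07  0.995] mean [0.4806 0.3097 0.2285] mid [0.4807 0.3056 0.2295] ext [0.022 0.075 0.008] std 0.0013
```

Level to within about 1.5°, with the top about 3 mm below the TCP and no slip. The tool can't tilt. So I'll press the blank's far lower edge on the uphill part of the ring top, letting it pivot in the pads until it lies flush at 30°. Then I'll slide it down to the axis and insert it. Moving above the ring now.

```bash
python3 -m jog '[[0.5,0,-0.4,-0.5,0],[0.5,0,-0.8,-0.5,0],[0.5,0,-1,-0.5,0],[0.5,0,-1,0,0],[0.5,0,-1,0,0],[0.5,0,-1,0,0],[0.5,0,-1,0,0],[0.5,0,-1,0,0],[0.5,0,-1,0,0],[0.5,0,-1,0,0],[0.5,0,-1,0,0],[0.5,0,-1,0,0]]'>/dev/null
python3 -m jog '[[0.5,-0.53,-1,0,0],[0.5,-0.8,-1,0,0],[0.5,-0.8,-1,0,0],[0.5,-0.8,-1,0,0],[0.5,-0.8,-1,0,0],[0.5,-0.8,-1,0,0],[0.5,-0.8,-1,0,0],[0.5,-0.8,-1,0,0],[0.5,-0.8,-1,0,0],[0.5,-0.8,-1,0,0],[0.5,-0.6,-1,0,0],[0.5,0,-0.6,0,0]]' >/dev/null
python3 -m jog '[[0.5,0,-0.38,0,0],[0.5,0,0,0,0],[0.5,0,0,0,0]]'
python3 - <<'E'
from h import *
o=env.get_obs(); p=np.array(o["tool_pos"]); 
for n in ["scene","side"]: print(n,*top(n,p+[0,0,-.003],hh=.012))
O=np.array([.6471,-.1522,.1053])
# ring top check from the fixed cameras
for n in ["scene","side"]:
    c,P=cloud(n); nn=np.array([-.4998,-.0129,.866]); h=(P-O)@nn; r=np.linalg.norm((P-O)-h[...,None]*nn,axis=-1)
    m=(abs(h-.02)<.006)&(r<.06)&(r>.03); q=P[m]; print(n,m.sum(),np.median(h[m])); 
    X=np.array([.866,.0224,.5]);Y=np.array([-.0258,.99967,0]); U=np.c_[(q-O)@X,(q-O)@Y]; print(U.min(0),U.max(0))
E
```

```text
time_s: 9.87
tool_pos: [0.6398, -0.1521, 0.2627]
tool_rot: [180.0, -0.0, -178.5]
force: [0.7, 0.1, -0.9]
grip_width: 0.0632
grasp_force: 15.0
scene 480 n [0.017 0.007 1.   ] mean [ 0.6418 -0.1535  0.2592] mid [ 0.6406 -0.1534  0.2592] ext [0.058 0.058 0.004] std 0.00079
side 66 n [0.004 0.124 0.992] mean [ 0.6429 -0.1449  0.2592] mid [ 0.6405 -0.1418  0.2588] ext [0.059 0.058 0.008] std 0.00116
scene 526 0.019556163782229925
[-0.05030532 -0.05312801] [0.05165849 0.04073547]
side 225 0.02001864123821958
[-0.04801417 -0.05050973] [0.05150025 0.04424614]
```

```bash
python3 -m jog '[[0.5,-0.15,0,0.5,0],[0.5,0,0,1,0],[0.5,0,0,1,0],[0.5,0,0,0.6,0],[0.5,0,0,0.3,0],[0.5,0,0,0.1,0],[0.5,0,0,0,0],[0.5,0,0,0,0]]' 12; for i in 1 2; do :; done; python3 -m jog '[[0.5,0,0,0.1,0],[0.5,0,0,0.1,0],[0.5,0,0,0,0]]' | grep -E 'pos|force'; python3 -m jog '[[0.5,0,0,0.1,0],[0.5,0,0,0.1,0],[0.5,0,0,0,0]]' | grep -E 'pos|force'
```

```text
time_s: 10.73
tool_pos: [0.6442, -0.1525, 0.1937]
tool_rot: [-180.0, 0.1, -178.5]
force: [0.2, -0.6, -0.4]
grip_width: 0.063
grasp_force: 12.0
tool_pos: [0.6436, -0.1525, 0.1887]
force: [-0.5, 0.5, -0.7]
grasp_force: 12.0
tool_pos: [0.6429, -0.1527, 0.1853]
force: [-3.8, 0.3, 4.7]
grasp_force: 12.0
```

```bash
for k in 1; do python3 -m jog '[[0.5,0,0,0.1,0],[0.5,0,0,0.1,0],[0.5,0,0,0,0]]' | grep -E 'pos|force'; python3 -m jog '[[0.5,0,0,0.1,0],[0.5,0,0,0.1,0],[0.5,0,0,0,0]]' | grep -E 'pos|force'; done
python3 - <<'E'
from h import *
o=env.get_obs(); p=np.array(o["tool_pos"]); 
print(*top("scene",p+[-.01,0,-.006],nrm=(-.3,0,.95),hh=.012))
ims=[]
for n in ["side","scene"]:
    c=read_camera(n); T=np.linalg.inv(c["world_from_camera"]); q=T[:3,:3]@p+T[:3,3]; q=c["mtx"]@q; u,v=(q[:2]/q[2]).astype(int)
    ims.append(cv2.resize(c["color"][v-40:v+40,u-40:u+40,::-1],(400,400),interpolation=cv2.INTER_CUBIC))
cv2.imwrite("pics/tilt8.png",np.hstack(ims))
E
```

```text
tool_pos: [0.6415, -0.1527, 0.1815]
force: [-7.6, 0.5, 9.2]
grasp_force: 12.0
tool_pos: [0.6406, -0.1527, 0.177]
force: [-10.7, 0.4, 7.0]
grasp_force: 12.0
322 n [-0.206  0.002  0.979] mean [ 0.6384 -0.1544  0.1759] mid [ 0.6367 -0.1549  0.1753] ext [0.06  0.057 0.015] std 0.00108
```

View pics/tilt8.png

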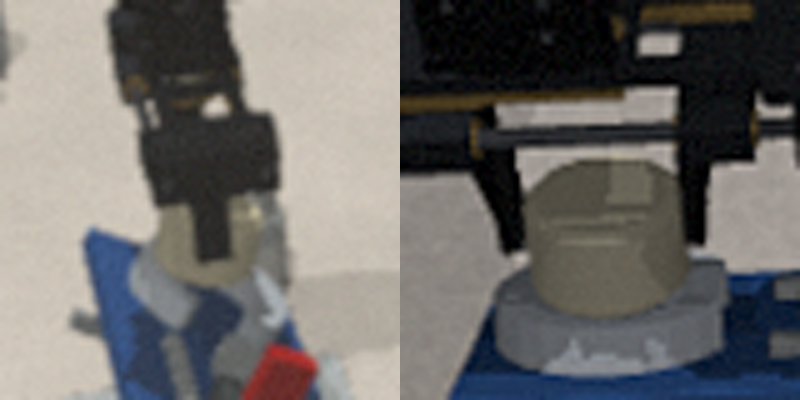

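It works: the blank has tilted about 12° and bears on the uphill rim (right crop, about (610,310)). The horizontal reaction comes from its edge sliding uphill, so I'll continue along an arc about that contact (−X and down together).

```bash
python3 -m jog '[[0.5,0.1,0,0.08,0],[0.5,0.1,0,0.08,0],[0.5,0,0,0,0]]' | grep -E 'pos|force'; python3 -m jog '[[0.5,0.1,0,0.09,0],[0.5,0.1,0,0.09,0],[0.5,0,0,0,0]]' | grep -E 'pos|force'
python3 - <<'E'
from h import *
o=env.get_obs(); p=np.array(o["tool_pos"]); 
print(*top("scene",p+[-.01,0,-.006],nrm=(-.4,0,.92),hh=.012))
E
```

```text
tool_pos: [0.6386, -0.1528, 0.1735]
force: [-5.1, 0.0, 3.4]
grasp_force: 12.0
tool_pos: [0.636, -0.1527, 0.1695]
force: [-0.8, -0.5, 0.5]
grasp_force: 12.0
235 n [-0.342  0.003  0.94 ] mean [ 0.6379 -0.1524  0.1704] mid [ 0.6304 -0.1544  0.1667] ext [0.055 0.058 0.024] std 0.00192
```

```bash
python3 -m jog '[[0.5,0.05,0,0.1,0],[0.5,0.05,0,0.1,0],[0.5,0,0,0,0]]' | grep -E 'pos|force'; python3 -m jog '[[0.5,0.05,0,0.1,0],[0.5,0.05,0,0.1,0],[0.5,0,0,0,0]]' | grep -E 'pos|force'
python3 - <<'E'
from h import *
o=env.get_obs(); p=np.array(o["tool_pos"]); 
for n in ["scene","side"]: print(*top(n,p+[-.01,0,-.004],nrm=(-.42,0,.91),hh=.012))
E
```

```text
tool_pos: [0.6335, -0.1527, 0.1653]
force: [-0.4, -1.3, 0.6]
grasp_force: 12.0
tool_pos: [0.6308, -0.1527, 0.161]
force: [-1.0, -0.5, -1.6]
grasp_force: 12.0
198 n [-0.412  0.016  0.911] mean [ 0.6402 -0.152   0.1649] mid [ 0.6264 -0.1549  0.1576] ext [0.056 0.06  0.033] std 0.00349
41 n [-0.354  0.054  0.934] mean [ 0.6246 -0.1394  0.1541] mid [ 0.6298 -0.143   0.1565] ext [0.058 0.056 0.025] std 0.00176
```

Run:
```python
from h import *
o=env.get_obs(); p=np.array(o["tool_pos"]); print(o["grip_width"])
ims=[]
for n in ["side","scene"]:
    c=read_camera(n); T=np.linalg.inv(c["world_from_camera"]); q=T[:3,:3]@p+T[:3,3]; q=c["mtx"]@q; u,v=(q[:2]/q[2]).astype(int)
    ims.append(cv2.resize(c["color"][v-40:v+40,u-40:u+40,::-1],(400,400),interpolation=cv2.INTER_CUBIC))
cv2.imwrite("pics/tilt9.png",np.hstack(ims))
```

```text
0.06341513708385664
```

View pics/tilt9.png

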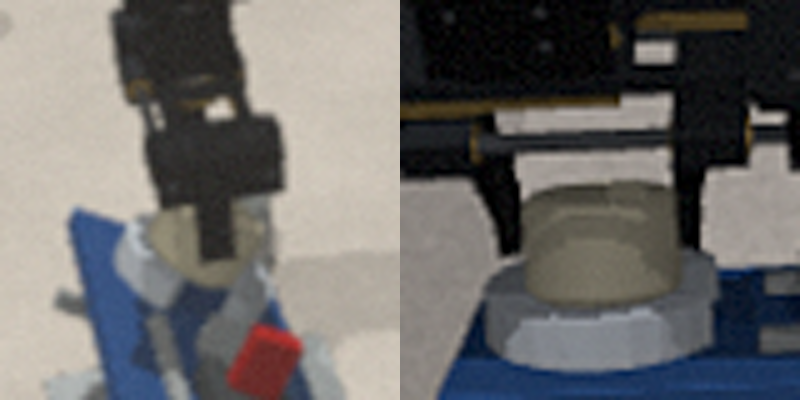

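The blank now lies nearly parallel to the die and has begun to enter the ring (right crop, lower edge at about (600,300)). I'll fit its full pose from both cameras using the known shape.

```bash
cat > fit.py <<'E'
from h import *
from scipy.optimize import least_squares
O=np.array([.6471,-.1522,.1053]);nz=np.array([-.4998,-.0129,.866]);Yd=np.array([-.0258,.99967,0]);Xd=np.cross(Yd,nz)
B=np.c_[Xd,Yd,nz]
def sdf(r,z): # chamfered cylinder half-section
    q=np.stack([r-.032,abs(z)-.021,(r+abs(z)-.049)/np.sqrt(2)],-1); return q.max(-1)
def fit(names=("scene","side")):
    p=(np.array(env.get_obs()["tool_pos"])-O)@B; Q=[]
    for n in names:
        c,P=cloud(n); D=(P-O)@B; ci=c.astype(int)
        m=(np.hypot(D[...,0]-0,D[...,1])<.055)&(D[...,2]>.021)&(D[...,2]<.09)&(ci[...,0]-ci[...,2]>14)&(ci.mean(-1)>50)
        Q.append(D[m])
    N=[len(q) for q in Q]; Q=np.vstack(Q)
    def res(v):
        Rm=R.from_euler("yx",[v[3],v[4]]).as_matrix(); d=(Q-v[:3])@Rm; return sdf(np.hypot(d[:,0],d[:,1]),d[:,2])
    best=min((least_squares(res,[a,0,z,t,0],loss="soft_l1",f_scale=.001) for a in (0,.012) for z in (.025,.04) for t in (0,.25)),key=lambda s:s.cost)
    v=best.x; print("pts",N,"mid die mm",(v[:3]*1e3).round(1),"tilt about y,x deg",np.degrees(v[3:]).round(1),"rms mm",1e3*np.median(abs(res(v))).round(5),"TCP die mm",(p*1e3).round(1))
E
python3 -c "
from fit import *
fit(); fit(('scene',)); fit(('side',))"
```

```text
pts [477, 182] mid die mm [ 4.7 -2.1 38.2] tilt about y,x deg [-7.2  0.5] rms mm 0.93 TCP die mm [13.8 -0.1 56.4]
pts [485] mid die mm [ 4.7 -2.5 38.1] tilt about y,x deg [-6.1 -1.1] rms mm 0.73 TCP die mm [13.9 -0.1 56.5]
pts [184] mid die mm [ 7.8 -2.  38.8] tilt about y,x deg [-8.5 -0.2] rms mm 1.2 TCP die mm [14.  -0.1 56.5]
```

```bash
cat >> fit.py <<'E'
def scan(names=("scene","side")):
    for n in names:
        c,P=cloud(n); D=(P-O)@B; ci=c.astype(int)
        m=(np.hypot(D[...,0]-0,D[...,1])<.055)&(D[...,2]>.021)&(D[...,2]<.09)&(ci[...,0]-ci[...,2]>14)&(ci.mean(-1)>50)
        Q=D[m]; out=[]
        for t in range(-15,26,5):
            Rm=R.from_euler("y",t,degrees=True).as_matrix()
            def res(v):
                d=(Q-v)@Rm; return sdf(np.hypot(d[:,0],d[:,1]),d[:,2])
            s=min((least_squares(res,[a,0,z],loss="soft_l1",f_scale=.001) for a in (0,.012) for z in (.025,.04)),key=lambda s:s.cost); out.append((t,round(1e6*s.cost/len(Q),3),(s.x*1e3).round(1).tolist()))
        print(n,*out,sep="\n")
E
python3 -c "
from fit import *
scan()"
```

```text
scene
(-15, np.float64(0.729), [4.5, -2.4, 39.1])
(-10, np.float64(0.524), [4.6, -2.5, 38.4])
(-5, np.float64(0.47), [4.6, -2.5, 38.3])
(0, np.float64(0.656), [4.7, -2.5, 38.7])
(5, np.float64(0.973), [4.8, -2.4, 39.7])
(10, np.float64(1.317), [4.9, -2.4, 40.5])
(15, np.float64(1.65), [5.2, -2.3, 41.2])
(20, np.float64(1.945), [5.6, -2.5, 42.3])
(25, np.float64(2.173), [6.1, -2.6, 43.0])
side
(-15, np.float64(1.598), [6.8, -1.6, 40.0])
(-10, np.float64(1.516), [7.1, -1.7, 39.1])
(-5, np.float64(1.539), [7.3, -1.7, 38.1])
(0, np.float64(1.636), [7.4, -1.7, 36.9])
(5, np.float64(1.788), [7.2, -1.6, 35.5])
(10, np.float64(1.96), [6.8, -1.5, 34.7])
(15, np.float64(2.186), [6.5, -1.5, 34.8])
(20, np.float64(2.425), [6.6, -1.4, 37.1])
(25, np.float64(2.577), [7.1, -1.5, 37.8])
```

Over-tilted by about 6°, offset about 4.7 mm uphill, and the downhill edge is already 6 mm inside the ring. I'll move it down-slope to the axis and then insert along the die axis, watching the force. The ring walls will straighten it.

```bash
python3 -m jog '[[0.5,0.1,0,0.055,0],[0.5,0.1,0,0.055,0],[0.5,0,0,0,0]]' | grep -E 'pos|force'; python3 -m jog '[[0.5,-0.075,0,0.13,0],[0.5,0,0,0,0]]' | grep -E 'pos|force';  python3 -m jog '[[0.5,-0.075,0,0.13,0],[0.5,0,0,0,0]]' | grep -E 'pos|force'
python3 -c "
from fit import *
fit()"
```

```text
tool_pos: [0.6276, -0.153, 0.1596]
force: [-1.0, 0.2, -1.0]
grasp_force: 12.0
tool_pos: [0.629, -0.1528, 0.1567]
force: [-0.8, -0.5, -1.8]
grasp_force: 12.0
tool_pos: [0.6294, -0.1528, 0.1541]
force: [-5.3, 0.4, 2.6]
grasp_force: 12.0
pts [440, 152] mid die mm [ 0.2 -2.1 33.4] tilt about y,x deg [-11.8  -2.6] rms mm 0.9600000000000001 TCP die mm [ 9.  -0.1 51.1]
```

```bash
python3 -m jog '[[0.5,0.15,0,0.08,0],[0.5,0,0,0,0]]' | grep -E 'pos|force'; python3 -m jog '[[0.5,-0.075,0,0.13,0],[0.5,0,0,0,0]]' | grep -E 'pos|force';  python3 -m jog '[[0.5,-0.075,0,0.13,0],[0.5,0,0,0,0]]' | grep -E 'pos|force'
python3 -c "
from fit import *
fit()"
```

```text
tool_pos: [0.6277, -0.1529, 0.1524]
force: [-0.5, -0.5, -1.0]
grasp_force: 12.0
tool_pos: [0.6293, -0.1527, 0.1496]
force: [-0.6, 0.2, -1.5]
grasp_force: 12.0
tool_pos: [0.6308, -0.1527, 0.1469]
force: [0.5, 1.1, -1.8]
grasp_force: 12.0
pts [362, 117] mid die mm [-2.1 -1.9 26.1] tilt about y,x deg [-11.4  -0.2] rms mm 0.95 TCP die mm [ 6.7 -0.1 44.1]
```

The blank is well inside the nest, with its downhill edge at the plate and its uphill edge about 11 mm up. Now I'll right it by moving the grip uphill and down.

```bash
python3 -m jog '[[0.5,-0.08,0,0.06,0],[0.5,0,0,0,0]]' | grep -E 'pos|force'; python3 -m jog '[[0.5,-0.08,0,0.06,0],[0.5,0,0,0,0]]' | grep -E 'pos|force';  python3 -m jog '[[0.5,-0.08,0,0.06,0],[0.5,0,0,0,0]]' | grep -E 'pos|force'
python3 -c "
from fit import *
fit()"
```

```text
tool_pos: [0.6318, -0.1528, 0.1467]
force: [-2.1, 1.5, 2.3]
grasp_force: 12.0
tool_pos: [0.6326, -0.1528, 0.1464]
force: [-7.9, 1.6, 7.2]
grasp_force: 12.0
tool_pos: [0.6337, -0.1527, 0.1458]
force: [-9.8, 1.1, 10.7]
grasp_force: 12.0
pts [336, 113] mid die mm [-0.8 -2.4 24.7] tilt about y,x deg [-7.6 -1.5] rms mm 0.9 TCP die mm [ 8.7 -0.2 41.8]
```

```bash
python3 -m jog '[[0.5,0.08,0,-0.08,0],[0.5,0,0,0,0]]' | grep -E 'pos|force'; python3 -m jog '[[0.8,0,0,0,0],[0.88,0,0,0,0],[0.88,0,0,0,0],[0.88,0,0,0,0]]' | grep -E 'pos|force|width'
python3 -c "
from fit import *
fit();fit(('scene',))"
```

```text
tool_pos: [0.6334, -0.1528, 0.1459]
force: [-3.2, 0.1, 2.1]
grasp_force: 12.0
tool_pos: [0.6344, -0.1527, 0.1456]
force: [-0.3, -0.4, -0.0]
grip_width: 0.0755
grasp_force: 0.0
pts [300, 100] mid die mm [-1.9 -2.  20.9] tilt about y,x deg [0.5 0.8] rms mm 0.88 TCP die mm [ 9.1 -0.2 41.3]
pts [304] mid die mm [-2.1 -2.4 21.1] tilt about y,x deg [0.2 0.1] rms mm 0.7699999999999999 TCP die mm [ 8.9 -0.2 41.4]
```

Seated: z 20.9 mm, tilt under 1°, and the fingers are off it. Now I'll lift straight up, shut the fingers, and come down behind the red tab on its +y side.

```bash
python3 -m jog '[[0.88,0,0,-0.2,0],[0.88,0,0,-0.5,0],[0.88,0,0,-0.8,0],[0.88,0,0,-1,0],[0.88,0,0,-1,0],[0.88,0,0,-1,0],[0.5,0,0,-0.5,0],[0,0,0.6,0,0],[0,0.15,1,0,0],[0,0.15,1,0,0],[0,0.1,1,0,0],[0,0.08,1,0,0]]' | grep -E 'pos|force'; python3 -m jog '[[0,0,1,0,0],[0,0,1,0,0],[0,0,1,0,0],[0,0,1,0,0],[0,0,0.67,0,0],[0,0,0,1,0],[0,0,0,1,0],[0,0,0,1,0],[0,0,0,0.7,0],[0,0,0,0.5,0],[0,0,0,0,0]]'
python3 - <<'E'
from fit import *
fit(("scene","side"))
c,P=cloud("side"); hsv=cv2.cvtColor(c,cv2.COLOR_RGB2HSV); D=(P-O)@B
m=((hsv[...,0]<6)|(hsv[...,0]>174))&(hsv[...,1]>130)&(abs(D[...,1]-.153)<.04)&(D[...,2]>.02)&(D[...,2]<.08)
print(m.sum(),(D[m].min(0)*1e3).round(),(D[m].max(0)*1e3).round())
E
```

```text
tool_pos: [0.6208, -0.0589, 0.2444]
force: [0.4, -0.1, -0.0]
grasp_force: 0.0
time_s: 17.88
tool_pos: [0.6175, 0.0325, 0.1584]
tool_rot: [-180.0, -0.3, -178.5]
force: [0.0, -0.1, -1.0]
grip_width: 0.0006
grasp_force: 0.0
pts [499, 48] mid die mm [-2.  -2.3 21. ] tilt about y,x deg [-0.  -0.1] rms mm 0.58 TCP die mm [  5.  185.4  58.4]
3 [  1. 158.  28.] [  7. 163.  32.]
```

```bash
python3 -m jog '[[0,0,-0.2,0,0],[0,0,-0.2,0,0],[0,0,-0.2,0,0],[0,0,-0.2,0,0],[0,0,-0.2,0,0],[0,0,-0.2,0,0],[0,0,-0.2,0,0],[0,0,-0.2,0,0],[0,0,-0.2,0,0],[0,0,-0.2,0,0],[0,0,-0.15,0,0],[0,0,0,0,0]]' | grep -E 'pos|force'; python3 -m jog '[[0,0,-0.1,0,0],[0,0,-0.1,0,0],[0,0,0,0,0]]' | grep -E 'pos|force';python3 -m jog '[[0,0,-0.1,0,0],[0,0,-0.1,0,0],[0,0,0,0,0]]' | grep -E 'pos|force'
python3 - <<'E'
from fit import *
fit(("scene",))
c,P=cloud("scene"); hsv=cv2.cvtColor(c,cv2.COLOR_RGB2HSV); D=(P-O)@B
m=(abs(D[...,2]-.028)<.003)&(abs(D[...,0])<.011)&(D[...,1]>.028)&(D[...,1]<.1)&(hsv[...,1]<90)
print(m.sum(),np.percentile(D[m][:,1],[0,2,50,100])) if m.sum() else 0
E
```

```text
tool_pos: [0.6204, -0.012, 0.1614]
force: [-0.7, 0.4, -0.1]
grasp_force: 0.1
tool_pos: [0.6204, -0.015, 0.1614]
force: [-0.3, 1.6, 0.1]
grasp_force: 0.4
tool_pos: [0.6206, -0.0192, 0.1614]
force: [-1.0, 0.9, 0.1]
grasp_force: 0.4
pts [495] mid die mm [-2.3 -2.8 21.1] tilt about y,x deg [-0.  -0.1] rms mm 0.5 TCP die mm [  8.  133.6  60.1]
118 [0.02806834 0.03939505 0.07053841 0.09943316]
```

The jaw is sliding at about 1 N, with contact about 4 mm away. I'll go in 1 mm steps.

```bash
python3 -m jog '[[0,0,-0.05,0,0],[0,0,-0.05,0,0],[0,0,0,0,0]]' | grep -E 'pos|force'; python3 -m jog '[[0,0,-0.05,0,0],[0,0,0,0,0]]' | grep -E 'pos|force'; python3 -m jog '[[0,0,-0.05,0,0],[0,0,0,0,0]]' | grep -E 'pos|force'
```

```text
tool_pos: [0.6206, -0.0208, 0.1615]
force: [0.1, 1.0, 0.5]
grasp_force: 0.4
tool_pos: [0.6207, -0.0218, 0.1615]
force: [-0.0, 1.4, -0.5]
grasp_force: 0.4
tool_pos: [0.6207, -0.0228, 0.1615]
force: [-0.0, 1.5, -0.6]
grasp_force: 0.4
```

```bash
python3 -m jog '[[0,0,-0.05,0,0],[0,0,0,0,0]]' | grep -E 'pos|force'
```

```text
tool_pos: [0.6208, -0.0239, 0.1615]
force: [-0.4, 1.1, 0.0]
grasp_force: 0.4
```

```bash
python3 -m jog '[[0,0,-0.05,0,0],[0,0,0,0,0]]' | grep -E 'pos|force'
```

```text
tool_pos: [0.6208, -0.0249, 0.1616]
force: [-0.7, 0.8, -0.5]
grasp_force: 0.4
```

```bash
python3 -m jog '[[0,0,-0.05,0,0],[0,0,0,0,0]]' | grep -E 'pos|force'
```

```text
tool_pos: [0.6208, -0.0259, 0.1616]
force: [-0.6, 0.8, 0.2]
grasp_force: 0.4
```

Run:
```python
from fit import *
fit(("scene",))
c,P=cloud("scene"); D=(P-O)@B; hsv=cv2.cvtColor(c,cv2.COLOR_RGB2HSV)
r=((hsv[...,0]<6)|(hsv[...,0]>174))&(hsv[...,1]>120)&(D[...,2]>.03)&(D[...,2]<.08)&(abs(D[...,1]-.11)<.05)
print(r.sum(),(D[r].min(0)*1e3).round(1),(D[r].max(0)*1e3).round(1))
p=O+B@np.array([0,.06,.03]); T=np.linalg.inv(c and read_camera("scene")["world_from_camera"]) if 0 else None
cv2.imwrite("pics/jaw10.png",cv2.resize(c[200:300,150:300,::-1],(750,500),interpolation=cv2.INTER_CUBIC))
```

```text
pts [489] mid die mm [-2.2 -2.3 21.1] tilt about y,x deg [ 0.1 -0.1] rms mm 0.51 TCP die mm [  8.2 126.9  60.2]
150 [-6.8 99.4 30. ] [ 28.4 134.5  75.9]
```

View pics/jaw10.png

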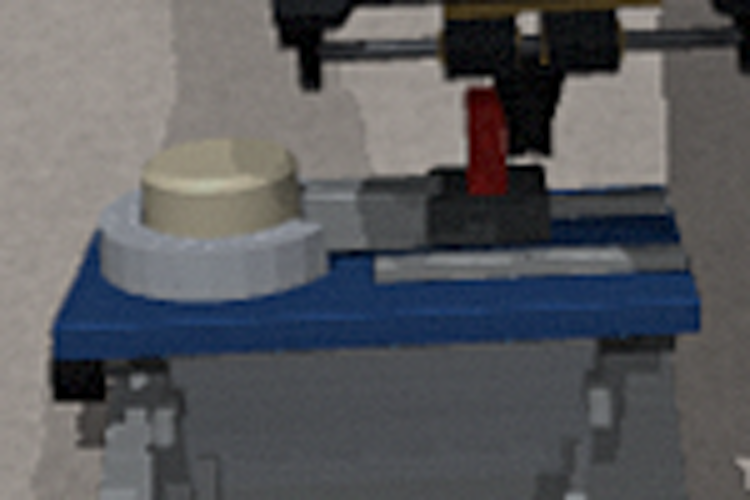

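The blank is seated at (220,190), and the nose reaches up to it at about (303,195), so contact is very near. I'll continue in 1 mm steps.

```bash
python3 -m jog '[[0,0,-0.05,0,0],[0,0,0,0,0]]' | grep -E 'pos|force'
```

```text
tool_pos: [0.621, -0.0268, 0.1616]
force: [-0.4, 1.2, -0.3]
grasp_force: 0.4
```

```bash
python3 -m jog '[[0,0,-0.05,0,0],[0,0,0,0,0]]' | grep -E 'pos|force'
```

```text
tool_pos: [0.621, -0.0278, 0.1616]
force: [-1.1, 0.9, 0.5]
grasp_force: 0.4
```

```bash
python3 -m jog '[[0,0,-0.05,0,0],[0,0,0,0,0]]' | grep -E 'pos|force'
```

```text
tool_pos: [0.621, -0.0286, 0.1616]
force: [-0.6, 1.2, -0.9]
grasp_force: 0.6
```

```bash
python3 -m jog '[[0,0,-0.05,0,0],[0,0,0,0,0]]' | grep -E 'pos|force'
```

```text
tool_pos: [0.621, -0.0291, 0.1616]
force: [-1.2, 2.1, 0.2]
grasp_force: 1.2
```

```bash
python3 -m jog '[[0,0,-0.05,0,0],[0,0,0,0,0]]' | grep -E 'pos|force'
```

```text
tool_pos: [0.621, -0.0293, 0.1616]
force: [0.2, 5.0, -0.8]
grasp_force: 2.2
```

```bash
python3 -m jog '[[0,0,-0.05,0,0],[0,0,0,0,0]]' | grep -E 'pos|force'
```

```text
tool_pos: [0.6209, -0.0295, 0.1615]
force: [-0.7, 6.1, -0.2]
grasp_force: 3.0
```

Firm contact: the tool has stopped and the force has risen to 6 N. I'll press slightly more, hold, then back off and lift clear.

```bash
python3 -m jog '[[0,0,-0.05,0,0],[0,0,0,0,0],[0,0,0,0,0],[0,0,0,0,0]]' | grep -E 'pos|force'; python3 -c "
from fit import *
fit(('scene',))"; python3 -m jog '[[0,0,0.1,0,0],[0,0,0.2,0,0],[0,0,0.3,0,0],[0,0,0.4,0,0],[0,0,0,-0.5,0],[0,0,0,-1,0],[0,0,0,-1,0],[0,0,0,-1,0],[0,0,0,-1,0],[0,0,0,-0.5,0],[0,0,0,0,0],[0,0,0,0,0]]'; python3 -c "
from fit import *
fit(('scene',)); fit()
for n in ('scene','wrist'):
    c,P=cloud(n); D=(P-O)@B; hsv=cv2.cvtColor(c,cv2.COLOR_RGB2HSV)
    r=((hsv[...,0]<6)|(hsv[...,0]>174))&(hsv[...,1]>130)&(abs(D[...,2]-.065)<.006)&(abs(D[...,1]-.11)<.04)
    print(n,r.sum(),np.median(D[r],0)*1e3)"
```

```text
tool_pos: [0.621, -0.0295, 0.1616]
force: [-0.6, 7.6, -0.5]
grasp_force: 3.6
pts [495] mid die mm [-2.1 -3.1 21.1] tilt about y,x deg [ 0.  -0.4] rms mm 0.51 TCP die mm [  8.3 123.3  60.2]
time_s: 23.2
tool_pos: [0.6207, -0.0128, 0.2619]
tool_rot: [-180.0, 0.1, -178.5]
force: [0.0, 1.3, -0.4]
grip_width: 0.0007
grasp_force: 0.0
pts [507] mid die mm [-1.9 -3.  21. ] tilt about y,x deg [-0.1  0.3] rms mm 0.5599999999999999 TCP die mm [ 58.6 140.  147. ]
pts [502, 222] mid die mm [-1.7 -2.6 21.1] tilt about y,x deg [-0.2  0.1] rms mm 0.75 TCP die mm [ 57.5 140.  146.3]
scene 43 [ 10.51437452 104.64708614  64.48456646]
wrist 591 [  1.78709927 106.31127198  64.83543757]
```

The blank is seated (z 21.0 mm, tilt under 0.3°). The jaw's tab is at 106.3 mm, so its face is about 31 mm from the nest centre, against the blank. The arm is clear, so I'm handing in.

```bash
python3 -c "
from cell import env
print(env.sign_off())"
```

```text
the job is handed in; nothing more can be done
None
```

The round blank is fully home in the nest and released, the jaw was pressed shut against it at about 7 N and left resting there, the arm is clear, and the job is handed in at about 23 s; the hand-in gave no verdict.

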